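Lock the bench block in its cam-lever holder

TASK

Get the steel bench block ready for hammering: with a fingertip push it along the holder until it is fully home against the back stop, then push the clamp lever past its first click (which only nips the block) all the way round to the second stop, so that the block is locked. Do not pick anything up, and leave the other tools where they lie. Finish with the hand clear.

Things in the scene. Friction and masses are not known exactly. Their poses are not given: they have to be found in the camera images.
- block_holder: Block holder fixed in the tray: grey cast base 12 mm thick with a steel channel for the block, open at its left end; the lever is on the side toward the robot. Origin: on the tray under the seat's middle. +x runs along the channel from the open end to the back stop (to the robot's right), +y away from the robot to the fixed fence, z up. Base: x -68 to +62 mm, y -70 to +56 mm; lever side x -58 to +58 mm, y to -130 mm
- holder_seat (a point): Where the block's origin lies when home (x, y to 2 mm): on top of the base, z = 12 mm, over the holder's origin, same axes. Back stop face at x = +37.5 mm, fence face at y = +39 mm, z 12 to 27 mm. Opposite the fence the rubber-faced jaw (open: face at y = -40 mm) between two guides, inner faces at y = -41.5 mm, up to z = 31 mm. Fence and guides reach out to x = -61 mm
- bench_block: Loose steel bench block, plain square plate 75 x 75 x 22 mm, about 0.9 kg, standing part way out of the channel's open end on the base (underside z = 12 mm, top z = 34 mm). Origin: centre of its underside, z up. Home when its far face meets the back stop (origin at x = 0 in the holder's frame); it starts 22 to 42 mm short of that. It slides with about 3 to 9 N
- clamp_lever (a joint): Lever angle, rad, growing counter-clockwise from above about its upright pivot: 0 open, 0.65 first click (jaw only nips the block), 1.3 second stop (locked). A sprung detent draws it to the nearest of these and it stays there. Pushed at the handle it takes about 6 N to leave open and again to leave the first click; past about 1.0 it snaps to the stop
- lever_handle (a point): Middle of the lever's upright round black handle, up to 19 mm thick and 41 mm high (z 46 to 87 mm above the tray; this point at 66 mm), 75 mm from the pivot and joined to it by a flat steel bar 14 mm wide at z 40 to 46 mm. Open, the handle is at the robot's left; it is pushed to the right, bulging toward the robot on its way round the pivot
- lever_pivot (a point): Upright axis of the lever, point at z = 43 mm, at x = 0, y = -84 mm in the holder's frame. From here the lever points, counter-clockwise from above from the holder's +x axis, at 243 deg when open, 280 deg at the first click, 317.5 deg at the second stop. A detent housing, 48 mm high, stands 32 to 60 mm from the axis on the -x side
- clamp_pad: Black rubber face of the jaw, 50 x 6 x 12 mm, sprung; the lever drives it towards the fence and it bears on the block's side toward the robot: lightly at the first click, with about 10 N when locked. Origin: underside centre
- chasing_hammer: Bystander: hammer with wooden handle, 218 x 58 x 27 mm, lying at the left of the tray; origin under its middle
- ring_mandrel: Bystander: tapered steel ring mandrel with black grip, 316 x 27 x 27 mm, lying along the front of the tray; origin under its middle
- pliers_teal: Bystander: pliers with teal handles, 149 x 36 x 12 mm, at the left of the holder; origin under the middle
- cutters_yellow: Bystander: cutters with yellow and black handles, 138 x 38 x 12 mm, at the front right of the tray; origin under the middle
- tweezers: Bystander: steel tweezers, 140 x 15 x 10 mm, at the left of the holder; origin under the middle
- loupe: Bystander: folding loupe, 77 x 28 x 14 mm, lying in front of the holder; origin under its middle
- solder_spool: Bystander: spool of wire, 52 mm across and 28 mm high, standing to the left of the holder; origin under its middle
- bench_pin: Furniture to keep clear of: wooden bench pin overhanging the left of the tray at z 355 to 385 mm; its end reaches to about x = 0.46 m at y = 0.22 and y = 0.15 m at x = 0.53. The gripper and wrist must pass in front of it
- bench_vice: Furniture to keep clear of: vice on the bench at the right, with its T-bar reaching to about x = 0.60, y = -0.115 m, z 255 to 475 mm

How it is judged:
By the outcome, as a careful person would: the job done as asked, in the order asked, and still so for the second after the job is handed in, with the robot touching nothing.
It also fails if it takes over 48 s, if anything falls off the work surface, if the arm or the gripper's body presses on something with over 40 N, if the wrist force passes 120 N, or if a joint passes its speed limit or range.

ROBOT

A 7-joint arm with a two-finger parallel gripper is mounted at the origin on a cart in front of the work surface, level with it; the furniture and walls round the work are solid. World frame = base frame: x ahead of the robot, y to its left, z up, the work surface at z = 0. Lengths are in m, angles in rad, forces in N, time in s.
With the tool pointing down it reaches from about 0.35 to 0.9 m from the base axis. Payload 19.9 kg.
Tool frame: the origin (TCP) lies midway between the tips of the shut fingers; the grasp point (between the pads) lies 19 mm behind it; z points along the fingers, y is the line along which they close (so a half turn about z gives the same grasp; the last joint's range is limited). The gripper opens to 85 mm and grips with 20 to 120 N. Pads are 22 mm wide; open, the fingers measure 114 mm over their backs; the gripper's body (76 mm by 85 mm) begins 54 mm behind the grasp point. The pads swing forward as they close: fully open they stand 13 mm farther back than shut.
Start: joints at [-1.238, 0.417, -0.01, 1.614, 0.005, 1.111, -0.053], TCP at [0.229, 0.582, 0.231] pointing down, gripper open.
Joint ranges: [-2.81, 2.81], [-0.39, 2.02], [-1.27, 1.25], [0.06, 2.57], [-1.19, 4.33], [0.19, 2], [-2.82, 2.82]. Speed limits (rad/s): [1.89, 1.89, 2.39, 2.39, 3.01, 3.01, 3.01].

INTERFACE

Orientations are given as a rotation vector (axis times angle).
In Python, from workcell import status, get_image, camera_info, ticket gives the robot as it stands.
- The arm moves only by the tool carry_out, never from a script. Its argument "rows" is a list that holds one entry, the list of rows, each a list of 5 numbers: the opening in per cent of the stroke, from 0 (shut) to 100 (fully open), then the shift along the world's x, y, z in cm, then the turn about the world's z in degrees. A call has 1 to 12 rows; each row shifts and turns the commanded pose from where the row before left it; what a row does not reach is not made up. A row lasts 1/12 s, in which the tool goes at most 41.7 mm and 7.16 degrees, less where a joint would pass 70% of its speed; a pose out of reach is approached as far as the arm can. A call is refused whole if a number of a shift passes 4.17 or a number of a turn 7.16, either way. A call with a gripper value outside its range is refused whole. The fingers move at their own pace and stop on an object; "grip_force" is the grip in N (left out, the last holds). Time passes only in rows, so rows that do not move let the fingers close. It gives the time, the measured TCP pose, the force, the opening and the grip force at its end, in the units of the state.
- status.state(): the state, without advancing time (a new reading comes with each control period).
- get_image(name): name is "scene" or "top"; returns the picture (480x640x3 uint8, red, green, blue); there is no depth.
- camera_info(name): a dict with "mtx" (3x3 intrinsics, pixels), "pose" (4x4, takes a point from camera to world coordinates). Camera axes: x right, y down, z forward; pixel columns grow to the right and rows downward; lengths in m; the calibration is good to about 2 mm. A picture is of the moment at which its call begins. camera_info takes no time and is no camera call.
- ticket.close_job(): hands the job in; it is judged then, once.
The state is a dict: "clock": time; "joint_positions": joint angles; "qvel": joint speeds; "effort": joint torques, N m; "tool_pos": TCP position; "tool_rot": TCP orientation; "ft_force": force on the tool from outside, world axes, zero at the start; "moment": the same for the moment, N m; "opening": finger opening in m; "grasp_force": force on a finger pad.
Only numpy, scipy, OpenCV 4.12 (cv2) and the standard library are available. Lean on these libraries where they do the work, as an engineer would, in place of code of your own. Each camera call takes 0.05 s, during which the arm holds its last target. There are 200 camera calls.

## Working session

There is one attempt and no reset: what is moved stays moved. The work goes in short steps, Python scripts to look and compute and a tool call to move; the robot and the scene stay as the last step left them, time stands still between calls to the robot, and variables do not carry over. Pictures are saved under pics/ and viewed, at most 10 in all, crops included, and the job is handed in when it is done.

Besides the shell and the picture viewer there is one more tool, called in YAML: its name, and indented under it one key for each argument. carry_out: Moves the arm, as the interface text tells. Its arguments: {"type":"object","properties":{"rows":{"type":"array","items":{"type":"array","items":{"type":"array","items":{"type":"number"}}}},"grip_force":{"type":"number"}},"required":["rows"]}

```bash
mkdir -p pics; python3 - <<'E'
from workcell import status, get_image, camera_info
import cv2
for n in ("scene","top"):
    cv2.imwrite(f"pics/{n}0.png",get_image(n)[:,:,::-1])
    c=camera_info(n);print(n,c["mtx"],c["pose"])
s=status.state();print(s)
E
```

```text
scene [[508.47556403   0.         320.7711079 ]
 [  0.         508.47556403 242.52787205]
 [  0.           0.           1.        ]] [[ 0.70063491 -0.47854328  0.5292514   0.03138718]
 [-0.71339004 -0.45566218  0.53239707 -0.42668021]
 [-0.01361519 -0.75057865 -0.66064084  0.82120346]
 [ 0.          0.          0.          1.        ]]
top [[483.50478763   0.         323.34663799]
 [  0.         483.50478763 238.75211914]
 [  0.           0.           1.        ]] [[-0.11656498 -0.97228137  0.20268581  0.35520999]
 [-0.99317652  0.11337019 -0.02734222  0.070729  ]
 [ 0.00360581 -0.20448993 -0.97886203  1.06681647]
 [ 0.          0.          0.          1.        ]]
{'clock': 0.1, 'joint_positions': array([-1.23749113,  0.41787757, -0.01029271,  1.61411451,  0.0047252 ,
        1.11073956, -0.0530014 ]), 'qvel': array([-0.00130605, -0.0006836 ,  0.00063765, -0.00048069,  0.00018762,
        0.00076563, -0.00133892]), 'effort': array([ 5.97801536e-04, -8.65832448e+01,  6.80237487e-01, -4.35639560e+01,
        1.92208862e-02,  4.97514629e-03,  4.47081766e-05]), 'tool_pos': array([0.22870963, 0.58130209, 0.23074559]), 'tool_rot': array([-5.85271818e-01, -3.08649633e+00,  1.74709587e-03]), 'ft_force': array([0.24662094, 0.46459868, 0.12852406]), 'moment': array([-0.02609607, -0.02360689, -0.0105821 ]), 'grasp_force': 0.0, 'opening': 0.08557674860574546}
```

View pics/scene0.png

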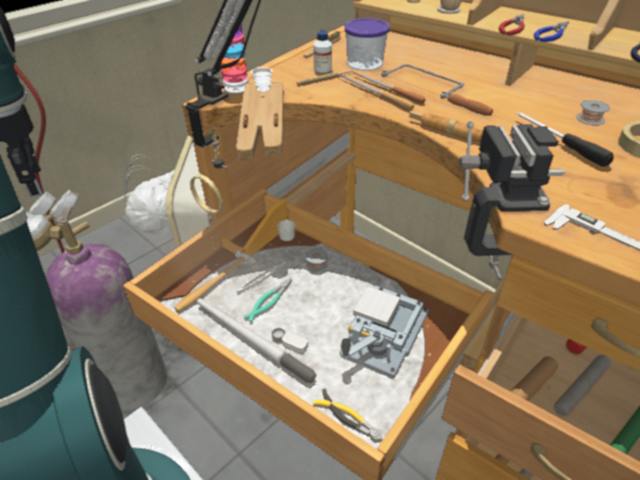

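View pics/top0.png

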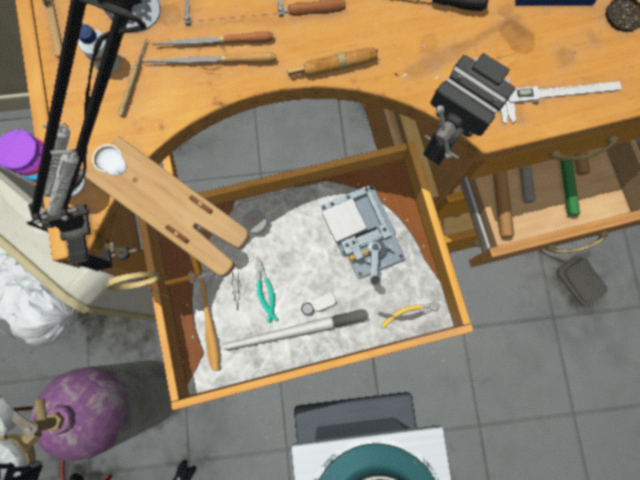

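The scene view shows the holder near (385,330), with the block in its left end and the dark handle at about (378,350). In the top view the block is near (346,220) and the handle near (376,270). I'll enlarge both areas.

```bash
python3 - <<'E'
import cv2,numpy as np
a=cv2.imread("pics/top0.png")[175:295,300:420];b=cv2.imread("pics/scene0.png")[275:395,325:445]
cv2.imwrite("pics/crop0.png",np.hstack([cv2.resize(i,(400,480),interpolation=cv2.INTER_CUBIC) if 0 else cv2.resize(i,(400,400),interpolation=cv2.INTER_CUBIC) for i in (a,b)]))
E
```

```text
(no output)
```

View pics/crop0.png

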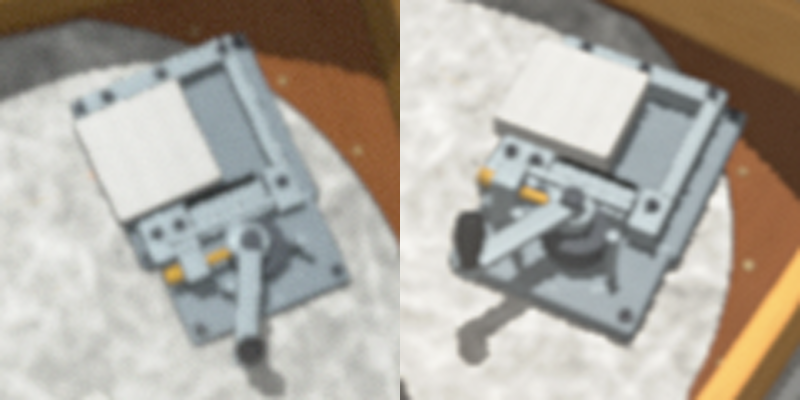

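The left crop (top view) shows the block's top corners at about (75,122), (180,78), (222,180) and (122,222), the pivot hub at (251,238) and the handle at (250,350). In the right crop (scene view) the block corners are at (145,40), (245,72), (207,160) and (95,118). I'll triangulate these and check them against the given sizes.

```bash
cat >h.py <<'E'
import numpy as np
from workcell import camera_info
def ray(n,uv):
    c=camera_info(n);P=np.array(c["pose"]);d=P[:3,:3]@np.linalg.solve(c["mtx"],[uv[0],uv[1],1.]);return P[:3,3],d
def plane(n,uv,z):
    o,d=ray(n,uv);return o+d*(z-o[2])/d[2]
def tri(a,b):
    A=np.zeros((3,3));r=np.zeros(3)
    for o,d in(ray("top",a),ray("scene",b)):
        d=d/np.linalg.norm(d);M=np.eye(3)-np.outer(d,d);A+=M;r+=M@o
    return np.linalg.solve(A,r)
def proj(n,X):
    c=camera_info(n);P=np.linalg.inv(c["pose"]);p=c["mtx"]@(P[:3,:3]@X+P[:3,3]);return p[:2]/p[2]
E
python3 - <<'E'
from h import *
np.set_printoptions(precision=4,suppress=True)
T=lambda x,y:np.array([300+x/3.3333-.35,175+y/3.3333-.35]);S=lambda x,y:np.array([325+x/3.3333-.35,275+y/3.3333-.35])
ct=[(75,122),(180,78),(222,180),(122,222)];cs=[(97,118),(145,40),(248,72),(207,160)]
q=[plane("top",T(*p),.034) for p in ct];q2=[plane("scene",S(*p),.034) for p in cs]
print(np.array(q));print(np.array(q2))
for a in (q,q2):
    print("c",np.mean(a,0),[np.linalg.norm(a[i]-a[i-1]) for i in range(4)])
    ex=(a[2]-a[1]+a[3]-a[0]);print("yaw x",np.degrees(np.arctan2(ex[1],ex[0])));
    ey=(a[1]-a[0]+a[2]-a[3]);print("yaw y",np.degrees(np.arctan2(ey[1],ey[0])))
# triangulate using far corners order
for a,b in zip(ct,cs):print("tri",tri(T(*a),S(*b)))
print("pivot tri",tri(T(251,237),S(173,198)),plane("top",T(251,237),.048))
print("handle tip tri",tri(T(251,349),S(68,220)),plane("top",T(251,349),.087))
print("backstop top corner, base corners z.012",[plane("top",T(*p),.012) for p in((348,280),(197,345))])
E
```

```text
[[ 0.631   0.0373  0.034 ]
 [ 0.653  -0.0358  0.034 ]
 [ 0.5806 -0.0542  0.034 ]
 [ 0.5603  0.0146  0.034 ]]
[[ 0.56    0.0135  0.034 ]
 [ 0.6302  0.035   0.034 ]
 [ 0.6536 -0.0295  0.034 ]
 [ 0.5807 -0.0556  0.034 ]]
c [ 0.6062 -0.0095  0.034 ] [np.float64(0.07426503116981026), np.float64(0.07628673382141536), np.float64(0.07468839785600932), np.float64(0.0717300404622732)]
yaw x -163.97022372246667
yaw y -73.35906617887916
c [ 0.6061 -0.0091  0.034 ] [np.float64(0.07209319623961619), np.float64(0.07338604615632037), np.float64(0.06859435332654193), np.float64(0.0774775946417095)]
yaw x -71.68821210405216
yaw y 18.406774873269203
tri [ 0.6324  0.047  -0.0425]
tri [ 0.61   -0.0131  0.0979]
tri [ 0.5782 -0.0575  0.1088]
tri [ 0.595  -0.0099 -0.0238]
pivot tri [ 0.5376 -0.0656  0.0465] [ 0.5381 -0.066   0.048 ]
handle tip tri [ 0.4622 -0.0513  0.0835] [ 0.4621 -0.0511  0.087 ]
backstop top corner, base corners z.012 [array([ 0.5083, -0.1307,  0.012 ]), array([ 0.477 , -0.0255,  0.012 ])]
```

Both views agree. The block centre is at (0.606, -0.009) and the pivot at (0.538, -0.066). The channel axis points at about -73.4°. That puts the holder origin at about (0.618, -0.041) and leaves the block about 34 mm short. Triangulated heights of the pivot and handle (46 and 84 mm) match the spec. I'll start across with the fingers shut.

carry_out:
  rows:
    - [[0,0.8,-2.4,0,-2.6],[0,0.8,-2.4,0,-2.6],[0,0.8,-2.4,0,-2.6],[0,0.8,-2.4,0,-2.6],[0,0.8,-2.4,0,-2.6],[0,0.8,-2.4,0,-2.6],[0,0.8,-2.4,0,-2.6],[0,0.8,-2.4,0,-2.6],[0,0.8,-2.4,0,-2.6],[0,0.8,-2.4,0,-2.6]]

```text
clock: 0.93
tool_pos: [0.3089, 0.3403, 0.2311]
tool_rot: [-1.268, -2.874, 0.001]
ft_force: [0.6, 0.3, 0.5]
opening: -0.0002
grasp_force: 0.0
```

carry_out:
  rows:
    - [[0,0.9,-2.4,0,-2.6],[0,0.9,-2.4,0,-2.6],[0,0.9,-2.4,0,-2.6],[0,0.9,-2.4,0,-2.6],[0,0.9,-2.4,0,-2.6],[0,0.9,-2.4,0,-2.6],[0,0.9,-2.4,0,-2.6],[0,0.9,-2.4,0,-2.6],[0,0.9,-2.4,0,-2.6],[0,0.9,-2.4,0,-2.6]]

```text
clock: 1.77
tool_pos: [0.3989, 0.1003, 0.2312]
tool_rot: [-1.882, -2.515, 0.0]
ft_force: [0.4, 1.0, 1.0]
opening: -0.0001
grasp_force: 0.0
```

carry_out:
  rows:
    - [[0,0.8,-2.3,0,0],[0,0.8,-2.3,0,0],[0,0.8,-2.3,0,0],[0,2.4,0,-1,0],[0,2.4,0,-1,0],[0,2.4,0,-1,0],[0,2.4,0,-2,0],[0,2.4,0,-2,0],[0,2.4,0,-2,0],[0,2.1,0,-2,0],[0,0,0,-2.5,0],[0,0,0,-2.5,0]]

```text
clock: 2.77
tool_pos: [0.5884, 0.0324, 0.0696]
tool_rot: [1.879, 2.517, -0.001]
ft_force: [0.2, -0.6, -0.1]
opening: -0.0004
grasp_force: 0.0
```

carry_out:
  rows:
    - [[0,0,1.2,0,0],[0,0,1.2,0,0],[0,0,0,0,0]]

```text
clock: 3.02
tool_pos: [0.5881, 0.0602, 0.0721]
tool_rot: [-1.875, -2.52, -0.002]
ft_force: [1.1, 0.3, 0.7]
opening: 0.0
grasp_force: 0.0
```

```bash
python3 - <<'E'
from workcell import status, get_image
import cv2,numpy as np
a=get_image("top")[160:310,270:420,::-1];b=get_image("scene")[250:400,300:450,::-1]
cv2.imwrite("pics/c1.png",np.hstack([cv2.resize(i,(400,400),interpolation=cv2.INTER_CUBIC) for i in (a,b)]))
s=status.state();print(s["tool_pos"],s["ft_force"],s["joint_positions"])
E
```

```text
[0.58845316 0.05783682 0.07275265] [-0.37592067  0.10762767 -0.93068602] [-0.48672036  0.59085862  0.44380354  1.83179098 -0.34298933  0.79310955
  0.42455239]
```

View pics/c1.png

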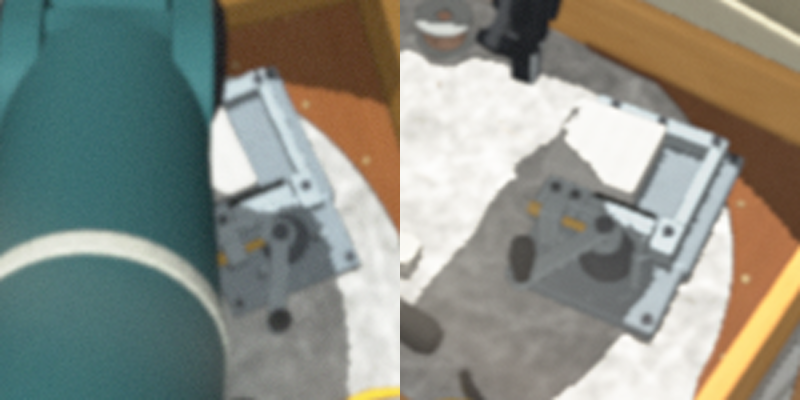

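The scene crop shows the shut fingertip at about crop pixel (525,75), left of the block's near corner at (570,115). So it's clear of the block and in line with its middle. I'll lower it and start the push.

carry_out:
  rows:
    - [[0,0,0,-1.3,0],[0,0,0,-1.3,0],[0,0,0,-1.3,0],[0,0,0,-1.25,0],[0,0,0,0,0],[0,0,0,0,0]]

```text
clock: 3.62
tool_pos: [0.5872, 0.0562, 0.0188]
tool_rot: [-1.879, -2.516, 0.002]
ft_force: [0.5, 0.2, 0.2]
opening: 0.0002
grasp_force: 0.0
```

carry_out:
  rows:
    - [[0,0.11,-0.38,0,0],[0,0.11,-0.38,0,0],[0,0.11,-0.38,0,0],[0,0.11,-0.38,0,0],[0,0.11,-0.38,0,0],[0,0.11,-0.38,0,0],[0,0.11,-0.38,0,0],[0,0.11,-0.38,0,0]]

```text
clock: 4.28
tool_pos: [0.5968, 0.0272, 0.0201]
tool_rot: [-1.877, -2.518, -0.002]
ft_force: [-0.8, 8.5, 5.5]
opening: -0.0003
grasp_force: 3.9
```

carry_out:
  rows:
    - [[0,0.09,-0.29,0,0],[0,0.09,-0.29,0,0],[0,0.09,-0.29,0,0],[0,0.09,-0.29,0,0],[0,0.09,-0.29,0,0],[0,0,0,0,0]]

```text
clock: 4.78
tool_pos: [0.6014, 0.0119, 0.0201]
tool_rot: [-1.879, -2.518, -0.001]
ft_force: [-0.4, 2.8, 1.8]
opening: -0.0001
grasp_force: 1.5
```

carry_out:
  rows:
    - [[0,0.06,-0.19,0,0],[0,0.06,-0.19,0,0],[0,0.03,-0.1,0,0]]

```text
clock: 5.03
tool_pos: [0.6027, 0.0077, 0.02]
tool_rot: [-1.878, -2.518, -0.002]
ft_force: [-2.0, 7.2, 4.7]
opening: -0.0001
grasp_force: 3.9
```

carry_out:
  rows:
    - [[0,0.03,-0.1,0,0],[0,0.03,-0.1,0,0],[0,0,0,0,0]]

```text
clock: 5.28
tool_pos: [0.6033, 0.0057, 0.02]
tool_rot: [-1.878, -2.518, -0.002]
ft_force: [-1.6, 5.4, 4.0]
opening: 0.0001
grasp_force: 3.1
```

carry_out:
  rows:
    - [[0,0.03,-0.1,0,0],[0,0.03,-0.1,0,0],[0,0,0,0,0]]

```text
clock: 5.53
tool_pos: [0.6035, 0.0053, 0.02]
tool_rot: [-1.875, -2.517, -0.003]
ft_force: [-5.6, 13.1, 8.6]
opening: 0.0002
grasp_force: 7.3
```

Motion has stalled and the force is rising, so it is probably against the stop. I'll press slightly more to confirm.

carry_out:
  rows:
    - [[0,0.03,-0.1,0,0],[0,0.03,-0.1,0,0],[0,0.03,-0.1,0,0],[0,0,0,0,0]]

```text
clock: 5.87
tool_pos: [0.6035, 0.0051, 0.02]
tool_rot: [-1.87, -2.516, -0.005]
ft_force: [-12.7, 27.3, 17.6]
opening: -0.0001
grasp_force: 15.0
```

It stalled at 27 N, three times the sliding force, and at the predicted position. I'll back off, lift and check with the cameras.

carry_out:
  rows:
    - [[0,-0.2,0.7,0,0],[0,-0.3,1,0,0],[0,-0.3,1,0,0],[0,0,0,2,0],[0,0,0,3,0],[0,0,0,3,-3],[0,-2,-0.5,2,-6],[0,-3,-1,0,-6],[0,-3,-1,0,-6],[0,-3,-1,0,-6],[0,-2,-0.5,0,0],[0,0,0,0,0]]

```text
clock: 6.87
tool_pos: [0.4629, -0.0138, 0.1196]
tool_rot: [-2.416, -2.005, 0.002]
ft_force: [0.6, -0.2, 0.4]
opening: 0.0002
grasp_force: 0.0
```

```bash
python3 - <<'E'
from workcell import status, get_image
from h import *
import cv2
a=get_image("top")[160:310,270:420,::-1];b=get_image("scene")[250:400,300:450,::-1]
cv2.imwrite("pics/c2.png",np.hstack([cv2.resize(i,(400,400),interpolation=cv2.INTER_CUBIC) for i in (a,b)]))
s=status.state();r=s["tool_rot"];print(s["tool_pos"],s["ft_force"],"tool y yaw",(2*np.degrees(np.arctan2(r[1],r[0]))-90)%180)
# path: tool welded to lever about pivot
pv=np.array([.538,-.066]);prev=s["tool_pos"][:2]
for lev in list(range(-28,92,6)):
    a=np.radians(169.6+lev); c=pv+.075*np.array([np.cos(a),np.sin(a)])-.0205*np.array([-np.sin(a),np.cos(a)])
    print(lev,c.round(4),((c-prev)*100).round(2),"y yaw",round(169.6+lev-180,1));prev=c
E
```

```text
[ 0.46662882 -0.01264751  0.12007755] [ 0.78928733 -0.28938609  0.54729937] tool y yaw 169.55136908066584
-28 [ 0.492  -0.0033] [2.53 0.93] y yaw -38.4
-22 [ 0.4857 -0.0085] [-0.63 -0.52] y yaw -32.4
-16 [ 0.4799 -0.0143] [-0.57 -0.58] y yaw -26.4
-10 [ 0.4748 -0.0206] [-0.51 -0.64] y yaw -20.4
-4 [ 0.4705 -0.0275] [-0.44 -0.68] y yaw -14.4
2 [ 0.4668 -0.0348] [-0.37 -0.73] y yaw -8.4
8 [ 0.4639 -0.0424] [-0.29 -0.76] y yaw -2.4
14 [ 0.4619 -0.0502] [-0.21 -0.79] y yaw 3.6
20 [ 0.4606 -0.0583] [-0.12 -0.8 ] y yaw 9.6
26 [ 0.4602 -0.0664] [-0.04 -0.81] y yaw 15.6
32 [ 0.4607 -0.0745] [ 0.05 -0.81] y yaw 21.6
38 [ 0.462  -0.0826] [ 0.13 -0.8 ] y yaw 27.6
44 [ 0.4642 -0.0904] [ 0.21 -0.78] y yaw 33.6
50 [ 0.4671 -0.098 ] [ 0.3  -0.76] y yaw 39.6
56 [ 0.4709 -0.1052] [ 0.37 -0.72] y yaw 45.6
62 [ 0.4753 -0.112 ] [ 0.45 -0.68] y yaw 51.6
68 [ 0.4805 -0.1183] [ 0.52 -0.63] y yaw 57.6
74 [ 0.4863 -0.1241] [ 0.58 -0.57] y yaw 63.6
80 [ 0.4926 -0.1292] [ 0.64 -0.51] y yaw 69.6
86 [ 0.4995 -0.1335] [ 0.68 -0.44] y yaw 75.6
```

View pics/c2.png

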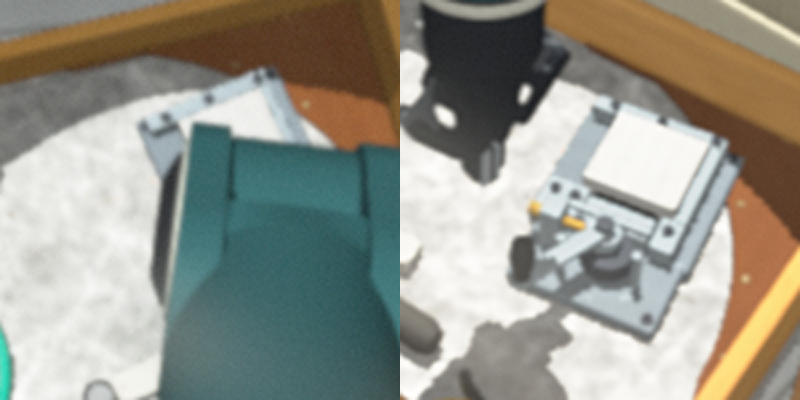

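The scene crop shows the block hard against the back stop, with no gap visible and its right edge at about (712,135). The lever is still open, handle at about (522,258). The tool yaw already matches the lever. Next I'll lower beside the handle and approach it.

carry_out:
  rows:
    - [[0,0,0,-1.6,0],[0,0,0,-1.6,0],[0,0,0,-1.6,0],[0,0,0,-1.6,0],[0,0,0,0,0],[0,0,-0.6,0,0],[0,0,-0.6,0,0],[0,0,0,0,0]]

```text
clock: 7.63
tool_pos: [0.4674, -0.0265, 0.0567]
tool_rot: [2.415, 2.007, 0.001]
ft_force: [-0.6, -0.1, -0.6]
opening: 0.0
grasp_force: 0.0
```

Now the arc, welded to the lever direction (6° per row), up to about 38°, then I'll check.

carry_out:
  rows:
    - [[0,-0.05,-0.6,0,0],[0,-0.2,-0.5,0,4],[0,-0.29,-0.76,0,6],[0,-0.21,-0.79,0,6],[0,-0.12,-0.8,0,6],[0,-0.04,-0.81,0,6],[0,0.05,-0.81,0,6]]

```text
clock: 8.22
tool_pos: [0.4583, -0.0762, 0.0564]
tool_rot: [1.714, 2.632, 0.001]
ft_force: [-0.1, 0.7, -0.7]
opening: -0.0003
grasp_force: 0.4
```

carry_out:
  rows:
    - [[0,0.18,-0.75,0,6],[0,0.26,-0.75,0,6],[0,0.35,-0.75,0,6],[0,0.42,-0.72,0,6],[0,0.48,-0.68,0,6],[0,0.54,-0.63,0,6],[0,0.6,-0.57,0,6]]

```text
clock: 8.8
tool_pos: [0.4862, -0.1252, 0.0562]
tool_rot: [-0.659, -3.072, 0.0]
ft_force: [-12.8, 6.5, 2.5]
opening: -0.0004
grasp_force: 9.4
```

carry_out:
  rows:
    - [[0,0.15,-0.12,0,1],[0,0.1,-0.08,0,0],[0,0,0,0,0]]

```text
clock: 9.05
tool_pos: [0.4862, -0.1255, 0.0556]
tool_rot: [-0.638, -3.07, -0.002]
ft_force: [-17.7, 8.2, 11.7]
opening: -0.0001
grasp_force: 10.1
```

It's firm against the second stop. I'll back away, raise the hand clear and look.

carry_out:
  rows:
    - [[0,-0.5,0.5,0,0],[0,-1,1,0,0],[0,-1,1,0,0],[0,0,0,2,0],[0,0,0,3,-4],[0,0,0,3,-6],[0,-1,3,3,-6],[0,-1,4,2,-6],[0,-1,4,0,-6],[0,-1,4,0,-6],[0,-1,4,0,-6],[0,0,3,0,0]]

```text
clock: 10.05
tool_pos: [0.4218, 0.0897, 0.1788]
tool_rot: [1.562, 2.725, 0.002]
ft_force: [2.1, 0.6, 0.5]
opening: 0.0
grasp_force: 0.0
```

carry_out:
  rows:
    - [[0,0,0,0,0],[0,0,0,0,0],[0,0,0,0,0],[0,0,0,0,0]]

```text
clock: 10.38
tool_pos: [0.4232, 0.087, 0.1782]
tool_rot: [1.557, 2.729, 0.0]
ft_force: [-0.8, 0.3, 1.1]
opening: 0.0001
grasp_force: 0.0
```

```bash
python3 - <<'E'
from workcell import status, get_image
from h import *
import cv2
a=get_image("top")[160:310,270:420,::-1];b=get_image("scene")[250:400,300:450,::-1]
cv2.imwrite("pics/c3.png",np.hstack([cv2.resize(i,(400,400),interpolation=cv2.INTER_CUBIC) for i in (a,b)]))
s=status.state();print(s["clock"],s["tool_pos"],s["ft_force"])
pv=np.array([.538,-.066]);o=pv+.084*np.array([.9583,.2857])
for d in(37.,74.5):
    A=np.radians(169.6+d);h=np.r_[pv+.075*np.array([np.cos(A),np.sin(A)]),.087]
    print(d,((proj("top",h)-[270,160])/.375).round(),((proj("scene",h)-[300,250])/.375+[400,0]).round())
E
```

```text
10.4833 [0.42320825 0.08706595 0.17814718] [ 0.29000353 -0.08521569 -0.65157497]
37.0 [341. 300.] [584. 272.]
74.5 [378. 251.] [657. 270.]
```

View pics/c3.png

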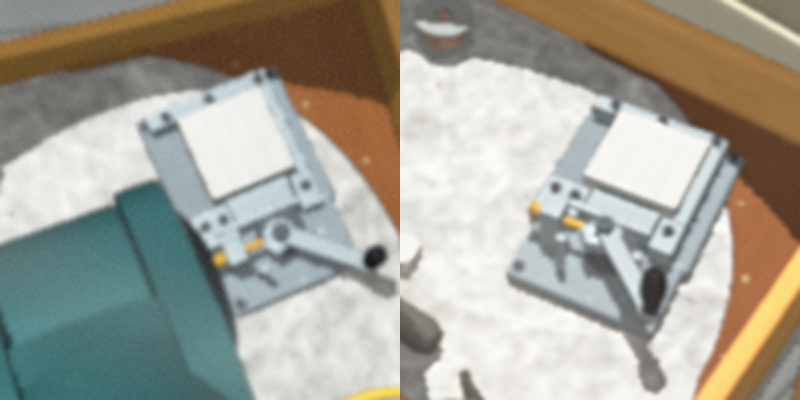

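The handle is at (376,256) in the top crop and (656,270) in the scene crop. The predictions for the locked position are (378,251) and (657,270), so the lever is at its second stop. The block is against both the back stop and the fence, and the hand is clear.

```bash
python3 -c "
from workcell import ticket
print(ticket.close_job())"
```

```text
the job is handed in; nothing more can be done
None
```

The job is handed in at about 10.5 s on the robot's clock: the block is home against the back stop, the lever is locked at its second stop, no other tool was touched, and the hand is clear.

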